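Set a tray lid over the edge of the drying stand

ROBOT

A 7-joint arm with a two-finger parallel gripper is mounted at the origin on the work surface. World frame = base frame: x ahead of the robot, y to its left, z up, the work surface at z = 0. Lengths are in m, angles in rad, forces in N, time in s.
With the tool pointing down it reaches from about 0.4 to 0.85 m from the base axis. Payload 10.4 kg.
Tool frame: the origin (TCP) lies at the very end of the fingers, on their centre line; the grasp point (between the pads) lies 19 mm behind it (manip.tcp_to_grasp is the distance from the TCP to the grasp point, in m); x points along the fingers, y is the direction in which the jaws open and shut, and the axes are right-handed (so a half turn about x gives the same grasp; the last joint's range is limited). The gripper opens to 85 mm and grips with 20 to 120 N. Pads are 22 mm wide; open, the fingers measure 114 mm over their backs; the gripper's body (76 mm by 85 mm) begins 54 mm behind the grasp point. The pads swing forward as they close: fully open they stand 13 mm farther back than shut.
Start: joints at [-1.148, 0.332, -0.065, 1.46, 0.022, 1.35, -0.088], TCP at [0.269, 0.564, 0.197] pointing down, gripper open.
Joint ranges: [-2.6, 2.6], [-0.5, 2.12], [-1.47, 1.34], [0.16, 2.42], [-1.27, 4.41], [0.06, 2.06], [-2.6, 2.6]. Speed limits (rad/s): [2.22, 2.22, 2.79, 2.79, 3.14, 3.14, 3.14].

INTERFACE

Orientations are given as a unit quaternion [x, y, z, w].
In Python, from workcell import manip, cams, hand_in gives the robot as it stands.
- The arm moves only by the shell command python3 -m handwheel 'ROWS' [FORCE]. ROWS is text: rows parted by semicolons, each of 7 numbers parted by spaces: the shift along the tool's x, y, z in mm, then the turn, a rotation vector about the tool's x, y, z in rad, then the finger opening in mm, from 0 to 85.4. A call has 1 to 8 rows; each row shifts and turns the commanded pose from where the row before left it, along the tool's axes as they then stand; what a row does not reach is not made up. A row lasts 1/10 s, in which the tool goes at most 50 mm and 8.59 degrees, less where a joint would pass 70% of its speed; a pose out of reach is approached as far as the arm can. A call with a gripper value outside its range is refused whole. The fingers move at their own pace and stop on an object; FORCE is the grip in N (left out, the last holds). Time passes only in rows, so rows that do not move let the fingers close. It gives the time, the measured TCP pose, the force and the opening at its end, in the units of the state.
- manip.get_obs(): the state, without advancing time (a new reading comes with each control period).
- cams.camera(name): name is "scene" or "top"; returns a dict with "color" (480x640x3 uint8, blue, green, red), "depth" (480x640 float32, m along the optical axis (not along the pixel's ray), 0 where there is no reading), "camera_matrix" (3x3 intrinsics, pixels), "origin" and "attitude" of the camera in the world. Camera axes: x right, y down, z forward; pixel columns grow to the right and rows downward; lengths in m; the calibration is good to about 2 mm. A picture is of the moment at which its call begins.
- hand_in(): hands the job in, once; it reports no verdict.
Trained networks look in the newest picture that a camera, given by its name, has taken for a name from the list of things; names that differ only in an ending like _2 or _b are one class to them, and where a whole thing is asked for, a point or a joint stands for the part that bears it (a point fixed in the world has none). Each returns a list of dicts, best first, with "conf" (0 to 1); they miss things now and then, are a little off and sometimes report something else, mostly with a low value. They report only what shows in the picture. A call takes as long as a camera call. They do not tell look-alikes from the thing itself.
- cams.recognise(camera, thing): "box" ([left, top, width, height] in pixels, round what is visible of it).
- cams.outline_of(camera, thing): "region" (480x640 bool, what is visible of it) and "box" ([left, top, width, height] in pixels, round what is visible of it).
The state is a dict: "clock": time; "joint_pos": joint angles; "joint_velocities": joint speeds; "tau": joint torques, N m; "position": TCP position; "ee_rot": TCP orientation; "ft_force": force on the tool from outside, world axes, zero at the start; "torque": the same for the moment, N m; "grip_width": opening from 0.0 (shut) to 1.0 (fully open).
Only numpy, scipy, OpenCV 4.12 (cv2) and the standard library are available. Lean on these libraries where they do the work, as an engineer would, in place of code of your own. Each camera call takes 0.05 s, during which the arm holds its last target.

TASK

Push the blue instrument-tray lid flat along the drying stand until its white-banded end sticks out 30 mm, squarely, past the stand's yellow-marked edge: exactly the white band hangs over, so that the next person can get a thumb under it. Only push it with the fingertips: never pick it up, tip it or let it fall off, and leave the green lid, the cups and everything else where they are; finish with the hand clear of everything.

Things in the scene. Friction and masses are not known exactly. Their poses are not given: they have to be found in the camera images.
- stand: Fixed low drying stand of stainless steel on four short legs: top plate 300 (its x) x 440 (its y) mm, flat, plain edges, upper face 60 mm above the table. Origin at the centre of the footprint, at table height; its +x points away from the robot (within 0.3 rad) to the yellow-marked long edge, which is at x = +150 mm of its frame.
- edge_mid (a point): Middle of the stand's yellow-marked far edge, on the upper face (60 mm above the table). Its axes are those of the stand: x points outward over the edge, y along the edge.
- lid_blue: Blue flat plastic tray lid lying loose on the stand, on its left or right half: 130 (its x) x 100 (its y) x 7 mm, square edges, 0.13 to 0.25 kg, slides with dry friction. Origin at the centre of its underside; its +x points to the end with the white band, which faces the yellow edge, up to 0.25 rad askew at the start. The white band covers the last 30 mm of its top at that end.
- band_end (a point): Middle of the blue lid's white end face, half-way up its thickness (65 mm from the lid's centre along its +x; axes as the lid's). It starts 45 to 100 mm short of the yellow edge.
- lid_green: Green flat lid of the same size (130 x 100 x 7 mm), without a band, loose on the other half of the stand; must stay put. Origin at the centre of its underside.
- cup_stand: Small white cup, 44 mm across, 45 mm tall, upright on the stand between the paths of the two lids, near the yellow edge; must stay put. Origin at the centre of its underside.
- cup_table: White cup, 68 mm across, 85 mm tall, upright on the table beside the stand, at the robot's left. Origin at the centre of its underside.
- jug: White square canister with a blue cap, 75 x 110 mm, 181 mm tall, on the table beside the stand, at the robot's right. Origin at the centre of its underside.
- soap: Amber bottle with a white cap, 64 mm across, 170 mm tall, on the table at the robot's left. Origin at the centre of its underside.
- brush: Grey scrubbing brush, about 245 mm long, 28 mm tall, lying on the table at the robot's right. Origin on its underside near the middle, x along it.
Things that resemble listed ones, but are neither listed nor needed, are in the scene too. There is more than one size of the lid_blue; the one meant has the size given above.

How it is judged:
At the end, for the whole second after the job is handed in: The blue lid lies flat and at rest on the stand; the middle of its white end is 23 to 37 mm beyond the yellow edge, its long axis within 0.10 rad of square to that edge, within the stand's length; the green lid, cups, jug, bottle and brush are within 15 mm of where they began (x of band_end in the frame of stand between 0.173 and 0.187 m and angle between the x axis of lid_blue and the x axis of stand, either way round below 0.1 rad and y of band_end in the frame of stand between -0.2 and 0.2 m and z of lid_blue in the frame of stand between 0.057 and 0.063 m and angle between lid_blue's own z axis and vertical below 0.04 rad and linear speed of lid_blue below 0.01 m/s and distance of each of lid_green, cup_stand, cup_table, jug, soap, brush from where it was at the start of the episode below 0.015 m); the robot touches nothing.
It fails at once if the blue lid is lifted, tipped or dropped off the stand (underside more than 8 mm above or below the stand's top, or tilted over 0.12 rad) (z of lid_blue in the frame of stand above 0.068 m or z of lid_blue in the frame of stand below 0.052 m or angle between lid_blue's own z axis and vertical above 0.12 rad).
It fails at once if the green lid or the small cup on the stand is shifted over 15 mm or tipped over 0.3 rad (distance of any of lid_green, cup_stand from where it was at the start of the episode above 0.015 m or angle between any of lid_green, cup_stand's own z axis and vertical above 0.3 rad).
It fails at once if the larger cup, the jug, the soap bottle or the brush is shifted over 15 mm or tipped over 0.3 rad (distance of any of cup_table, jug, soap, brush from where it was at the start of the episode above 0.015 m or angle between any of cup_table, jug, soap, brush's own z axis and vertical above 0.3 rad).
It also fails if it takes over 35 s, if anything falls off the work surface, if the arm or the gripper's body presses on something with over 40 N, if the wrist force passes 120 N, or if a joint passes its speed limit or range.

## Working session

There is one attempt and no reset: what is moved stays moved. The work goes in short steps, Python scripts to look and compute and a shell command to move; the robot and the scene stay as the last step left them, time stands still between calls to the robot, and variables do not carry over. Pictures are saved under pics/ and viewed, and the job is handed in when it is done.

```bash
mkdir -p pics; ls
python3 - <<'E'
from workcell import manip, cams
import cv2, json
o=manip.get_obs(); print(o)
for n in ["scene","top"]:
    c=cams.camera(n); cv2.imwrite(f"pics/{n}0.png",c["color"]); print(n,c["camera_matrix"],c["origin"],c["attitude"])
    for t in ["stand","lid_blue","lid_green","cup_stand","cup_table","jug","soap","brush"]:
        print(n,t,[(r["box"],round(r["conf"],2)) for r in cams.recognise(n,t)])
E
```

```text
pics
{'clock': 0.0, 'joint_pos': array([-1.14760829,  0.33287251, -0.0647225 ,  1.46095911,  0.02158215,
        1.34986075, -0.08848075]), 'joint_velocities': array([-0.00123711, -0.0023846 , -0.00015562,  0.00155109, -0.00044697,
       -0.00204459, -0.00032922]), 'tau': array([-1.68702854e-05, -6.25464821e+01,  4.89346089e-02, -3.91600728e+01,
        1.62083498e-02,  9.94661590e-03,  1.05291349e-05]), 'position': array([0.26928751, 0.56354607, 0.1959071 ]), 'ee_rot': array([ 0.15580066,  0.68971469, -0.1567754 ,  0.6895225 ]), 'ft_force': array([-0.74828876,  0.24243248,  0.02530636]), 'torque': array([-0.04099787,  0.0187705 ,  0.02996476]), 'grip_width': 1.000968072888398}
scene [[446.029029     0.         323.83203464]
 [  0.         446.029029   235.56174   ]
 [  0.           0.           1.        ]] [1.44661553 0.15500215 0.72043234] [ 0.57499786  0.67911222 -0.35489033 -0.2867698 ]
scene stand [([229.2, 196.9, 202.2, 104.6], 0.93)]
scene lid_blue [([263.9, 208.2, 49.9, 32.8], 0.95), ([224.6, 212.3, 32.0, 19.4], 0.71), ([186.5, 281.9, 42.6, 32.6], 0.62)]
scene lid_green [([
[... 406 characters left out ...]
469   0.         313.95022398]
 [  0.         589.58687469 240.84446716]
 [  0.           0.           1.        ]] [ 0.45558396 -0.00244842  1.8722315 ] [-0.6973989   0.71606641 -0.02059685  0.02143458]
top stand [([232.6, 191.5, 156.4, 119.5], 0.86)]
top lid_blue [([379.0, 164.4, 25.2, 31.3], 0.73), ([392.9, 264.8, 20.4, 32.6], 0.68), ([328.7, 232.3, 37.3, 44.3], 0.57)]
top lid_green [([254.2, 203.8, 40.5, 54.0], 0.66)]
top cup_stand [([307.8, 202.5, 18.3, 14.6], 0.46)]
top cup_table [([169.0, 205.6, 26.8, 20.7], 0.8)]
top jug [([437.2, 195.9, 43.5, 27.1], 0.88)]
top soap [([141.8, 264.0, 29.9, 18.8], 0.89), ([437.2, 194.6, 41.3, 27.9], 0.19)]
top brush [([466.8, 260.6, 18.9, 77.2], 0.69)]
```

View pics/top0.png

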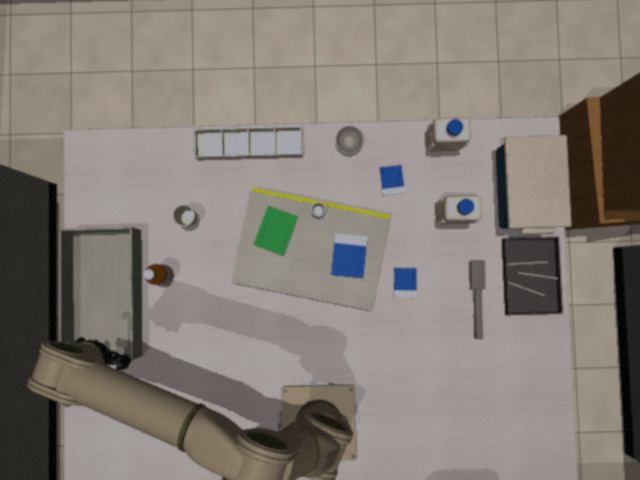

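View pics/scene0.png

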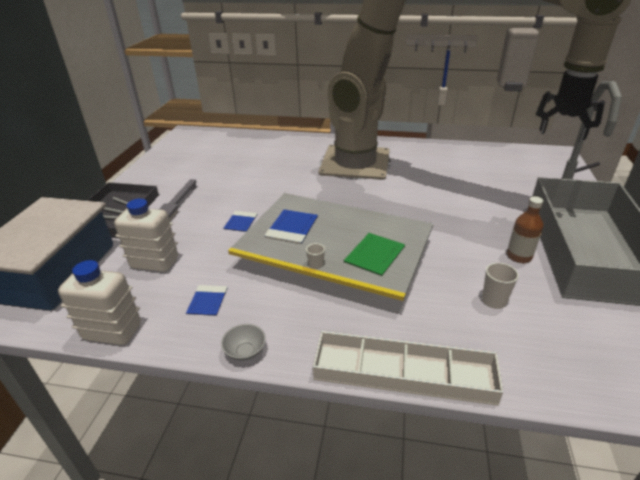

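Run:
```python
import cv2
a=cv2.imread("pics/top0.png")[180:320,220:420]; cv2.imwrite("pics/topz.png",cv2.resize(a,None,fx=4,fy=4,interpolation=cv2.INTER_CUBIC))
a=cv2.imread("pics/scene0.png")[180:320,180:440]; cv2.imwrite("pics/scz.png",cv2.resize(a,None,fx=3,fy=3,interpolation=cv2.INTER_CUBIC))
```

```text
(no output)
```

View pics/topz.png

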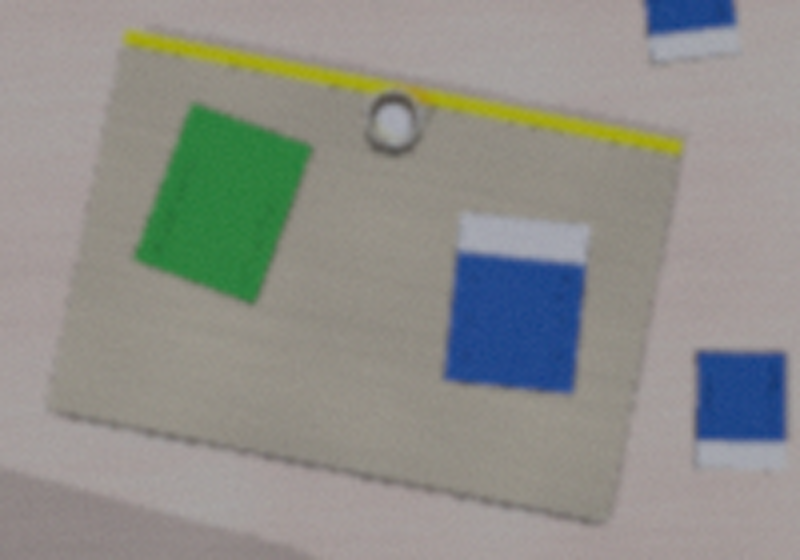

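View pics/scz.png

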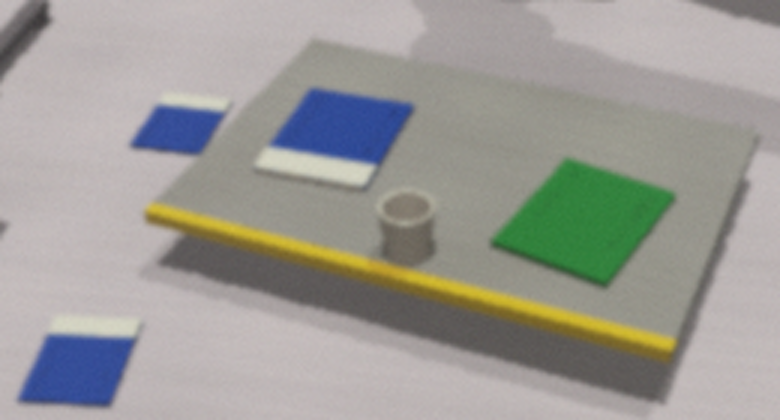

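The top view shows the target lid at about (348,256), on the right half of the stand. Its white band faces the yellow edge, which runs (252,189) to (390,215). The look-alike blue lids lie on the table at (392,179) and (405,281), and the small cup is at (318,210). Next I'll measure metrically from both views.

```bash
cat > h.py <<'E'
import numpy as np, cv2
from scipy.spatial.transform import Rotation as R
from workcell import manip, cams
def cam(n):
    c=cams.camera(n); c["R"]=R.from_quat(c["attitude"]).as_matrix(); return c
def proj(c,P):
    p=(np.atleast_2d(P)-c["origin"])@c["R"]; q=p@c["camera_matrix"].T; return q[:,:2]/q[:,2:]
def toplane(c,uv,z):
    uv=np.atleast_2d(uv); r=np.c_[uv,np.ones(len(uv))]@np.linalg.inv(c["camera_matrix"]).T@c["R"].T
    return c["origin"]+r*((z-c["origin"][2])/r[:,2])[:,None]
# rectified map: x 0.35..0.95, y -0.4..0.35, 1mm
X0,X1,Y0,Y1=0.30,0.95,-0.40,0.35
S=2000.
def rect(c,z):
    W=np.array([[X0,Y0],[X1,Y0],[X1,Y1],[X0,Y1]]); uv=proj(c,np.c_[W,np.full(4,z)]).astype(np.float32)
    dst=np.array([[(Y1-y)*S,(X1-x)*S] for x,y in W],np.float32)
    return cv2.warpPerspective(c["color"],cv2.getPerspectiveTransform(uv,dst),(int((Y1-Y0)*S),int((X1-X0)*S)),flags=cv2.INTER_CUBIC)
def w(p): p=np.atleast_2d(p); return np.c_[X1-(p[:,1]+.5)/S, Y1-(p[:,0]+.5)/S]
def masks(im):
    h=cv2.cvtColor(im,cv2.COLOR_BGR2HSV)
    return dict(blue=cv2.inRange(h,(105,130,60),(130,255,255)),green=cv2.inRange(h,(50,110,50),(80,255,255)),yellow=cv2.inRange(h,(22,130,90),(35,255,255)))
def big(m,near=None):
    m=cv2.morphologyEx(m,cv2.MORPH_CLOSE,np.ones((5,5),np.uint8))
    cs,_=cv2.findContours(m,cv2.RETR_EXTERNAL,cv2.CHAIN_APPROX_NONE)
    cs=[k for k in cs if cv2.contourArea(k)>2000]
    return sorted(cs,key=cv2.contourArea,reverse=True)
def ee():
    o=manip.get_obs(); return o["position"],R.from_quat(o["ee_rot"]).as_matrix(),o
E
python3 - <<'E'
from h import *
for n in ["top","scene"]:
    c=cam(n)
    for z in (0.060,0.067,0.0):
        im=rect(c,z); m=masks(im)
        if z==0.067: cv2.imwrite(f"pics/r_{n}.png",cv2.resize(im,None,fx=.5,fy=.5))
        for k in m:
            for q in big(m[k])[:3]:
                r=cv2.minAreaRect(q); b=w(cv2.boxPoints(r)); s=np.array(r[1])/S*1000
                print(n,z,k,"cen",w(r[0])[0].round(4),"size",s.round(1),"corners",b.round(4).tolist())
    # depth check
    o=cams.outline_of(n,"lid_blue")
    for q in o:
        v,u=np.nonzero(q["region"]); d=c["depth"][v,u]; g=d>0
        p=np.c_[u,v,np.ones(len(u))][g]@np.linalg.inv(c["camera_matrix"]).T*d[g][:,None]; P=c["origin"]+p@c["R"].T
        print(n,"lid depth",q["box"],np.median(P,0).round(4))
E
```

```text
top 0.06 blue cen [ 0.5006 -0.1059] size [96.3 96.5] corners [[0.4593000113964081, -0.05169999971985817], [0.5548999905586243, -0.06459999829530716], [0.5418999791145325, -0.16009999811649323], [0.4462999999523163, -0.14710000157356262]]
top 0.06 blue cen [ 0.4396 -0.2773] size [64.8 64.1] corners [[0.4090000092983246, -0.2434999942779541], [0.4729999899864197, -0.24639999866485596], [0.4700999855995178, -0.31119999289512634], [0.40610000491142273, -0.30820000171661377]]
top 0.06 blue cen [ 0.7567 -0.2471] size [63.9 64.3] corners [[0.7857000231742859, -0.21230000257492065], [0.7912999987602234, -0.27639999985694885], [0.7275999784469604, -0.28189998865127563], [0.722000002861023, -0.21780000627040863]]
top 0.06 green cen [0.5988 0.1162] size [ 96.8 126.7] corners [[0.5579000115394592, 0.18459999561309814], [0.675599992275238, 0.13770000636577606], [0.6398000121116638, 0.04780000075697899], [0.5220999717712402, 0.09470000118017197]]
top 0.06 yellow cen [ 0.6561 -0.1328] size [215.   11.3] corners [[0.6746000051498413, -0.026799999177455902], [0.6855999827384949, -0.02930000051856041]
[... 6394 characters left out ...]
[0.46700000762939453, -0.322299987077713], [0.40119999647140503, -0.3197999894618988]]
scene 0.0 green cen [0.5163 0.1116] size [108.1 142. ] corners [[0.4702000021934509, 0.18809999525547028], [0.6021999716758728, 0.13570000231266022], [0.5623000264167786, 0.03519999980926514], [0.4302999973297119, 0.08760000020265579]]
scene 0.0 yellow cen [ 0.6177 -0.0408] size [478.6  27.1] corners [[0.6585999727249146, 0.19539999961853027], [0.6850000023841858, 0.18930000066757202], [0.5769000053405762, -0.2768999934196472], [0.5504999756813049, -0.27079999446868896]]
scene lid depth [222.3, 211.2, 33.2, 19.3] [ 0.434  -0.2857  0.0048]
scene lid depth [263.3, 209.6, 51.3, 30.5] [ 0.5254 -0.1076  0.0665]
```

```bash
cat >> h.py <<'E'
TH=-0.2265
E_=np.array([np.cos(TH),np.sin(TH),0]); N_=np.array([-np.sin(TH),np.cos(TH),0])
RG=np.c_[[0,0,-1],N_,E_]
def plan(goal,Rg=RG):
    p,Rm,o=ee(); d=Rm.T@(np.array(goal)-p)*1000; rv=R.from_matrix(Rm.T@Rg).as_rotvec()
    print("clock",round(float(o["clock"]),2),"tcp",p.round(4),"F",o["ft_force"].round(1),"grip",round(float(o["grip_width"]),3))
    print("shift tool mm",d.round(1),"rotvec tool",rv.round(4),"tool axes",Rm.round(3).tolist())
E
python3 - <<'E'
from h import *
plan([0.41,-0.09,0.25])
for n in ["soap","cup_table","jug","cup_stand"]:
    c=cam("top"); 
    for q in cams.outline_of("top",n)[:1]:
        v,u=np.nonzero(q["region"]); d=c["depth"][v,u]; g=d>0
        P=c["origin"]+(np.c_[u,v,np.ones(len(u))][g]@np.linalg.inv(c["camera_matrix"]).T*d[g][:,None])@c["R"].T
        print(n,q["conf"],np.median(P,0).round(3),P.min(0).round(3),P.max(0).round(3))
b=np.array([.5004,-.1055,0]);l=np.array([np.cos(-.134),np.sin(-.134),0])
for r in [b-50*l/1000,b-.05*l+.05*np.array([-l[1],l[0],0]),b-.05*l-.05*np.array([-l[1],l[0],0])]: print(r.round(4),(r@E_).round(4),(r@N_).round(4))
print("centre t",((b+.015*l)@N_).round(4), "band end s",((b+.08*l)@E_).round(4))
E
```

```text
clock 1.1 tcp [0.2694 0.564  0.1967] F [ 0.8 -1.3 -0.2] grip 1.0
shift tool mm [ -53.3 -529.4  408.8] rotvec tool [-2.193e-01 -1.000e-04 -0.000e+00] tool axes [[-0.0, 0.431, 0.902], [0.0, 0.902, -0.431], [-1.0, 0.0, -0.0]]
soap 0.91 [0.474 0.467 0.112] [ 0.44   0.445 -0.011] [0.505 0.544 0.177]
cup_table 0.79 [0.657 0.407 0.03 ] [ 0.62   0.363 -0.012] [0.696 0.453 0.093]
jug 0.79 [ 0.642 -0.427  0.146] [ 0.607 -0.536 -0.009] [ 0.707 -0.384  0.195]
cup_stand 0.68 [ 0.662 -0.016  0.072] [ 0.638 -0.035  0.045] [0.679 0.005 0.116]
[ 0.4508 -0.0988  0.    ] 0.4615 0.005
[ 0.4575 -0.0493  0.    ] 0.4569 0.0547
[ 0.4442 -0.1484  0.    ] 0.4661 -0.0448
centre t 0.011 band end s 0.591
```

```bash
python3 -m handwheel '-25 0 0 0 0 0 50; -30 0 0 -0.11 0 0 50; 0 0 0 -0.11 0 0 50; 0 -32 25 0 0 0 50; 0 -32 25 0 0 0 50; 0 -32 25 0 0 0 50; 0 -32 25 0 0 0 50; 0 -32 25 0 0 0 50' 20
python3 -m handwheel '0 -32 25 0 0 0 50; 0 -32 25 0 0 0 50; 0 -32 25 0 0 0 50; 0 -32 25 0 0 0 50; 0 -32 25 0 0 0 50; 0 -32 6 0 0 0 50; 0 -32 6 0 0 0 50; 0 0 0 0 0 0 50'
python3 - <<'E'
from h import *
plan([.4222,-.087,.20])
E
```

```text
clock: 2.3
position: [0.356, 0.3784, 0.2519]
ee_rot: [0.08, 0.703, -0.08, 0.703]
ft_force: [1.5, -0.0, 0.6]
grip_width: 0.586
clock: 3.1
position: [0.4394, 0.1266, 0.2522]
ee_rot: [0.082, 0.702, -0.082, 0.703]
ft_force: [0.3, 0.0, 0.1]
grip_width: 0.584
clock 3.1 tcp [0.4394 0.1266 0.2522] F [0.3 0.  0.1] grip 0.584
shift tool mm [  52.2 -211.9   32.4] rotvec tool [-0.0056  0.0008 -0.0003] tool axes [[0.001, 0.23, 0.973], [0.0, 0.973, -0.23], [-1.0, 0.0, 0.001]]
```

```bash
python3 -m handwheel '0 -35 5 0 0 0 50; 0 -35 5 0 0 0 50; 0 -35 5 0 0 0 50; 0 -35 5 0 0 0 50; 0 -36 6 0 0 0 50; 0 -36 6 0 0 0 50; 20 0 0 0 0 0 50; 20 0 0 0 0 0 50'
python3 - <<'E'
from h import *
plan([.4222,-.087,.09])
c=cam("scene"); cv2.imwrite("pics/s1.png",c["color"])
E
```

```text
clock: 3.9
position: [0.4231, -0.0832, 0.2118]
ee_rot: [0.081, 0.702, -0.08, 0.703]
ft_force: [-0.5, 0.4, -0.2]
grip_width: 0.588
clock 3.9 tcp [ 0.4231 -0.0832  0.2118] F [-0.5  0.4 -0.2] grip 0.588
shift tool mm [121.8  -4.1  -0.3] rotvec tool [-0.001   0.0018 -0.0012] tool axes [[0.002, 0.226, 0.974], [0.001, 0.974, -0.226], [-1.0, 0.001, 0.002]]
```

View pics/s1.png

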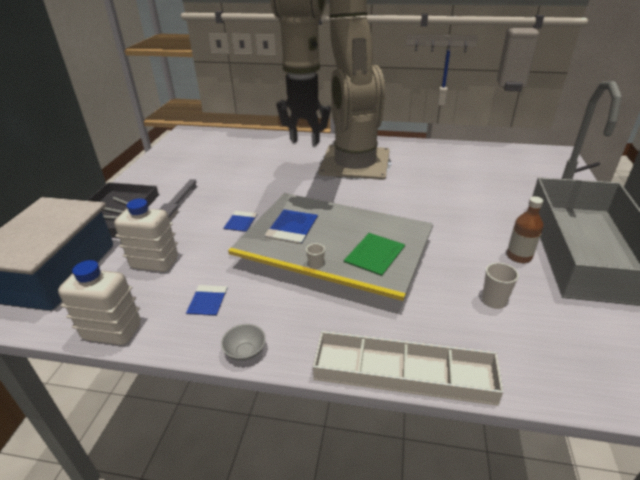

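The picture shows the hand at about (303,120), above the near side of the stand and behind the blue lid at (293,225). Nothing has been disturbed, so I'll descend behind the lid.

```bash
python3 -m handwheel '25 -2 0 0 0 0 50; 25 -2 0 0 0 0 50; 25 0 0 0 0 0 50; 25 0 0 0 0 0 50; 15 0 0 0 0 0 50; 12 0 0 0 0 0 50; 8 0 0 0 0 0 50; 0 0 0 0 0 0 50'
python3 - <<'E'
from h import *
plan([.4222,-.087,.062])
c=cam("scene"); cv2.imwrite("pics/s2.png",cv2.resize(c["color"][120:280,200:420],None,fx=3.5,fy=3.5,interpolation=cv2.INTER_CUBIC))
E
```

```text
clock: 4.75
position: [0.4215, -0.0864, 0.0763]
ee_rot: [0.079, 0.703, -0.08, 0.702]
ft_force: [0.3, -0.2, 0.0]
grip_width: 0.582
clock 4.75 tcp [ 0.4215 -0.0864  0.0763] F [ 0.3 -0.2  0. ] grip 0.582
shift tool mm [14.3 -0.4  0.8] rotvec tool [ 0.0011 -0.0009  0.0004] tool axes [[-0.001, 0.223, 0.975], [-0.0, 0.975, -0.223], [-1.0, -0.0, -0.001]]
```

View pics/s2.png

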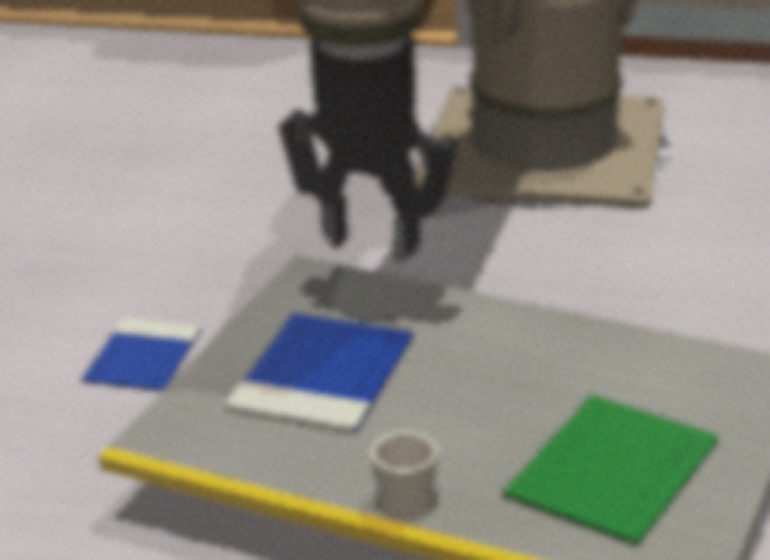

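Run:
```python
from h import *
c=cam("scene"); p,Rm,o=ee(); print(p.round(4))
P=[p, p+.025*N_, p-.025*N_, p+[0,0,.013], p+.04*N_+[0,0,.006],p-.04*N_+[0,0,.006]]
print(proj(c,P).round(1))
for (u0,v0) in [(295,187),(315,190)]:
  for dv in range(-6,6,2):
    d=c["depth"][v0+dv,u0]; r=np.array([u0,v0+dv,1])@np.linalg.inv(c["camera_matrix"]).T*d; print(u0,v0+dv,(c["origin"]+c["R"]@r).round(4))
cv2.imwrite("pics/s3.png",cv2.resize(c["color"][120:280,200:420],None,fx=3.5,fy=3.5,interpolation=cv2.INTER_CUBIC))
t=cam("top");cv2.imwrite("pics/t3.png",cv2.resize(t["color"][180:330,220:420],None,fx=4,fy=4,interpolation=cv2.INTER_CUBIC))
```

```text
[ 0.4221 -0.0866  0.0772]
[[306.7 202.8]
 [314.9 204.5]
 [298.5 201. ]
 [306.5 198.7]
 [319.9 203.7]
 [293.5 198.2]]
295 181 [ 0.4243 -0.1152  0.1441]
295 183 [ 0.4227 -0.116   0.1371]
295 185 [ 0.4254 -0.1156  0.1325]
295 187 [ 0.4254 -0.116   0.1263]
295 189 [ 0.4248 -0.1165  0.1198]
295 191 [ 0.238  -0.1665  0.0026]
315 184 [ 0.4388 -0.0578  0.1475]
315 186 [ 0.4338 -0.059   0.1386]
315 188 [ 0.437  -0.0585  0.1344]
315 190 [ 0.4407 -0.0579  0.1305]
315 192 [ 0.4314 -0.0601  0.1189]
315 194 [ 0.436  -0.0593  0.1154]
```

View pics/t3.png

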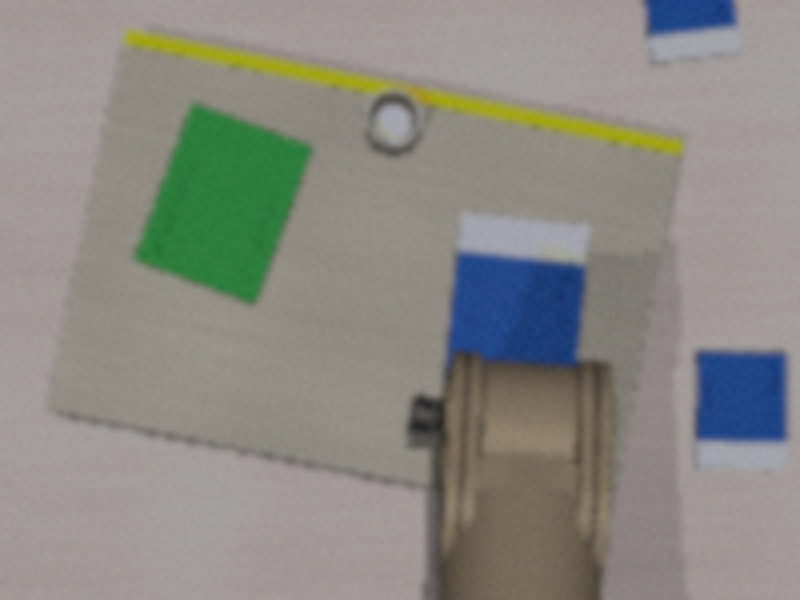

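View pics/s3.png

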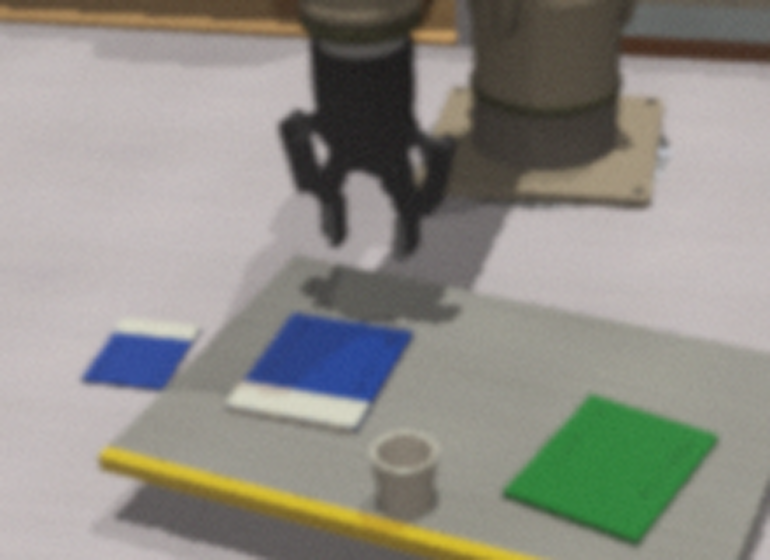

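The fingertips appear at about (296,190) and (315,193). That is some 10 px, or roughly 30 mm, higher than the reported TCP projects. I'll go down carefully, watching force and picture.

```bash
python3 -m handwheel '4 0 0 0 0 0 50; 4 0 0 0 0 0 50; 3 0 0 0 0 0 50; 0 0 0 0 0 0 50'
cat >> h.py <<'E'
def tips(c,name):
    p,Rm,o=ee(); print("tcp",p.round(4),"F",o["ft_force"].round(1))
    d=c["depth"]; v,u=np.mgrid[120:260,250:370]; v=v.ravel();u=u.ravel(); dd=d[v,u]
    P=c["origin"]+(np.c_[u,v,np.ones(len(u))]@np.linalg.inv(c["camera_matrix"]).T*dd[:,None])@c["R"].T
    col=c["color"][v,u].max(1)
    q=P-p; s=q@E_; t=q@N_
    for lo,hi in((-.06,0),(0,.06)):
        k=(dd>0)&(abs(s)<.03)&(t>lo)&(t<hi)&(P[:,2]>.07)&(col<90)
        if k.sum(): z=P[k,2]; i=np.argsort(z)[:8]; print("lowest finger pts z",z[i].round(4),"s",s[k][i].round(3),"t",t[k][i].round(3), "px",u[k][i],v[k][i])
    cv2.imwrite(name,cv2.resize(c["color"][120:280,200:420],None,fx=3.5,fy=3.5,interpolation=cv2.INTER_CUBIC))
E
python3 - <<'E'
from h import *
tips(cam("scene"),"pics/s4.png")
E
```

```text
clock: 5.3
position: [0.4213, -0.0867, 0.0652]
ee_rot: [0.08, 0.703, -0.08, 0.702]
ft_force: [-0.6, -0.1, -1.1]
grip_width: 0.584
tcp [ 0.4215 -0.0866  0.0655] F [-0.3  0.2 -1. ]
lowest finger pts z [0.106  0.1064 0.1068 0.107  0.1079 0.1096 0.11   0.1102] s [-0.005 -0.009  0.003  0.009  0.005  0.002  0.004  0.01 ] t [-0.027 -0.029 -0.027 -0.027 -0.028 -0.027 -0.029 -0.029] px [298 298 297 296 296 297 296 295] [191 190 192 193 192 191 191 192]
lowest finger pts z [0.1054 0.1059 0.1069 0.1085 0.1101 0.1104 0.1109 0.111 ] s [0.008 0.008 0.011 0.006 0.011 0.011 0.005 0.011] t [0.027 0.029 0.025 0.032 0.025 0.028 0.031 0.031] px [314 315 313 316 313 314 316 315] [197 197 197 196 196 196 195 196]
```

View pics/s4.png

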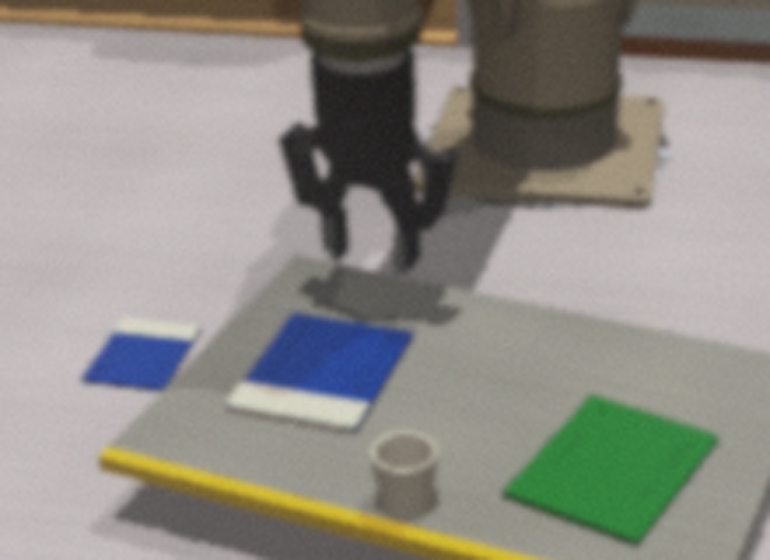

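The tips are near (296,193) and (315,197), which by depth puts them about 105 mm up while the TCP reads 65 mm. I'll treat the camera as right and step down in force-guarded steps until the plate is felt.

```bash
python3 -m handwheel '3 0 0 0 0 0 50; 0 0 0 0 0 0 50'; python3 -m handwheel '2 0 0 0 0 0 50; 0 0 0 0 0 0 50'
```

```text
clock: 5.55
position: [0.4215, -0.0866, 0.0624]
ee_rot: [0.08, 0.703, -0.08, 0.702]
ft_force: [0.9, 0.0, 0.5]
grip_width: 0.584
clock: 5.75
position: [0.4216, -0.0866, 0.0605]
ee_rot: [0.08, 0.703, -0.08, 0.703]
ft_force: [-0.2, 1.3, 0.2]
grip_width: 0.582
```

```bash
python3 -m handwheel '2 0 0 0 0 0 50; 0 0 0 0 0 0 50'; python3 -m handwheel '2 0 0 0 0 0 50; 0 0 0 0 0 0 50'
```

```text
clock: 5.95
position: [0.4216, -0.0866, 0.0585]
ee_rot: [0.08, 0.703, -0.08, 0.703]
ft_force: [0.0, 0.3, -0.3]
grip_width: 0.584
clock: 6.15
position: [0.4216, -0.0866, 0.0565]
ee_rot: [0.08, 0.703, -0.08, 0.703]
ft_force: [0.0, 0.1, -0.3]
grip_width: 0.59
```

```bash
python3 -m handwheel '2 0 0 0 0 0 50; 0 0 0 0 0 0 50'; python3 -m handwheel '2 0 0 0 0 0 50; 0 0 0 0 0 0 50'
```

```text
clock: 6.35
position: [0.4216, -0.0866, 0.0545]
ee_rot: [0.08, 0.703, -0.08, 0.703]
ft_force: [0.7, -0.6, -0.5]
grip_width: 0.585
clock: 6.55
position: [0.4215, -0.0866, 0.0525]
ee_rot: [0.08, 0.703, -0.08, 0.702]
ft_force: [-0.5, 0.9, -0.4]
grip_width: 0.587
```

```bash
python3 -m handwheel '2 0 0 0 0 0 50; 0 0 0 0 0 0 50';  python3 - <<'E'
from h import *
tips(cam("scene"),"pics/s5.png")
E
```

```text
clock: 6.75
position: [0.4216, -0.0866, 0.0505]
ee_rot: [0.08, 0.703, -0.08, 0.703]
ft_force: [-0.5, 1.1, 0.2]
grip_width: 0.588
tcp [ 0.4216 -0.0866  0.0506] F [-0.   0.  -0.3]
lowest finger pts z [0.0859 0.0894 0.0897 0.091  0.091  0.0922 0.0933 0.0945] s [ 0.    -0.011 -0.005  0.003  0.009  0.011  0.008 -0.002] t [-0.029 -0.028 -0.028 -0.027 -0.028 -0.029 -0.031 -0.029] px [297 299 298 297 296 295 295 297] [198 195 196 197 198 198 197 195]
lowest finger pts z [0.0886 0.0902 0.0913 0.092  0.0932 0.0946 0.0947 0.0965] s [-0.     0.009  0.009  0.012  0.007  0.012  0.011  0.01 ] t [0.028 0.026 0.03  0.025 0.029 0.025 0.027 0.024] px [316 314 315 313 315 313 314 313] [201 202 202 202 201 201 201 200]
```

View pics/s5.png

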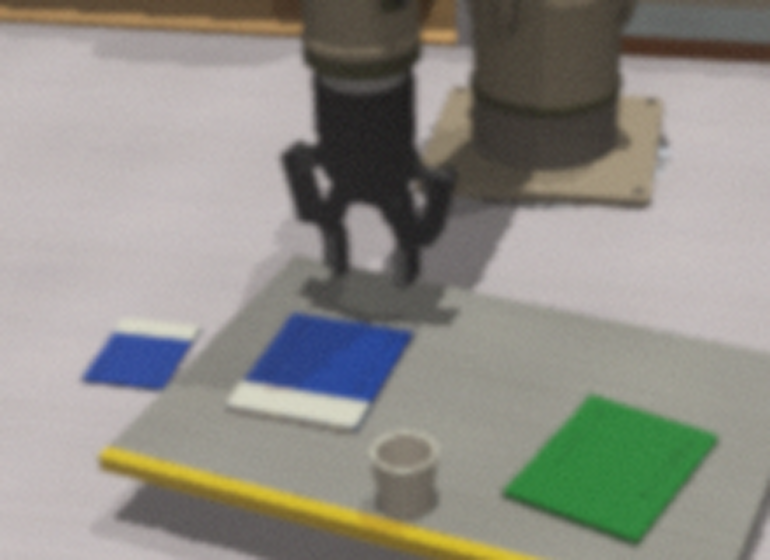

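The camera puts the tips at about 88 mm with TCP 50 mm, and no force is felt. The reported TCP is therefore about 37 mm lower than the real tips. I'll continue down, then slow near the plate.

```bash
python3 -m handwheel '4 0 0 0 0 0 50; 4 0 0 0 0 0 50; 0 0 0 0 0 0 50'; python3 -m handwheel '3 0 0 0 0 0 50; 3 0 0 0 0 0 50; 0 0 0 0 0 0 50'
```

```text
clock: 7.1
position: [0.4212, -0.0866, 0.042]
ee_rot: [0.08, 0.703, -0.08, 0.702]
ft_force: [0.8, 0.1, 0.3]
grip_width: 0.587
clock: 7.4
position: [0.4214, -0.0866, 0.0363]
ee_rot: [0.08, 0.703, -0.08, 0.702]
ft_force: [0.2, -0.3, 0.5]
grip_width: 0.585
```

```bash
python3 -m handwheel '2 0 0 0 0 0 50; 2 0 0 0 0 0 50; 0 0 0 0 0 0 50';  python3 - <<'E'
from h import *
tips(cam("scene"),"pics/s6.png")
E
```

```text
clock: 7.7
position: [0.4215, -0.0866, 0.0324]
ee_rot: [0.08, 0.703, -0.08, 0.702]
ft_force: [0.1, 0.5, 0.6]
grip_width: 0.587
tcp [ 0.4216 -0.0866  0.0326] F [-0.2  0.6  0. ]
lowest finger pts z [0.0702 0.0703 0.0714 0.0729 0.0736 0.0748 0.0749 0.0757] s [ 0.006 -0.005  0.003 -0.007  0.012  0.003 -0.009  0.012] t [-0.027 -0.029 -0.029 -0.027 -0.027 -0.028 -0.028 -0.033] px [297 298 297 299 296 297 299 294] [204 202 203 201 204 202 200 203]
lowest finger pts z [0.0711 0.0725 0.0726 0.073  0.0751 0.0766 0.0768 0.0772] s [ 0.002  0.005  0.011  0.011  0.01   0.008 -0.007  0.014] t [0.029 0.027 0.027 0.03  0.027 0.025 0.034 0.025] px [316 315 314 315 314 314 319 313] [207 207 208 208 207 206 204 207]
```

View pics/s6.png

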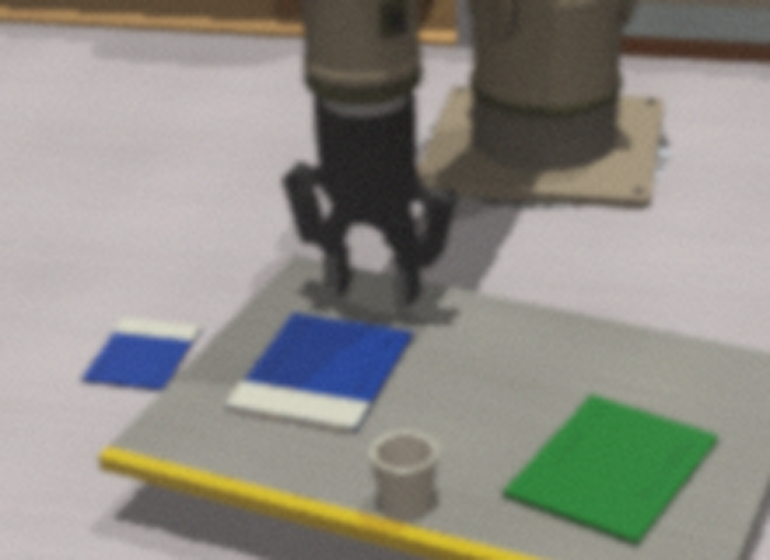

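The tips at (297,204) and (315,208) are nearly at the plate. I'll use 2 mm steps now.

```bash
python3 -m handwheel '2 0 0 0 0 0 50; 0 0 0 0 0 0 50'; python3 -m handwheel '2 0 0 0 0 0 50; 0 0 0 0 0 0 50'
```

```text
clock: 7.95
position: [0.4216, -0.0866, 0.0305]
ee_rot: [0.08, 0.703, -0.08, 0.703]
ft_force: [-0.2, 0.7, -1.3]
grip_width: 0.584
clock: 8.15
position: [0.4216, -0.0866, 0.0285]
ee_rot: [0.08, 0.703, -0.08, 0.703]
ft_force: [-0.2, -0.4, 0.5]
grip_width: 0.587
```

```bash
python3 -m handwheel '2 0 0 0 0 0 50; 0 0 0 0 0 0 50'
```

```text
clock: 8.35
position: [0.4216, -0.0866, 0.0265]
ee_rot: [0.08, 0.703, -0.08, 0.703]
ft_force: [0.2, -1.0, 1.3]
grip_width: 0.584
```

```bash
python3 -m handwheel '1 0 0 0 0 0 50; 0 0 0 0 0 0 50'
```

```text
clock: 8.55
position: [0.4216, -0.0866, 0.0256]
ee_rot: [0.08, 0.703, -0.08, 0.703]
ft_force: [0.0, 0.4, -0.9]
grip_width: 0.584
```

```bash
python3 -m handwheel '1 0 0 0 0 0 50; 0 0 0 0 0 0 50'
```

```text
clock: 8.75
position: [0.4217, -0.0866, 0.0246]
ee_rot: [0.08, 0.703, -0.08, 0.703]
ft_force: [0.2, 0.1, 0.1]
grip_width: 0.585
```

```bash
python3 - <<'E'
from h import *
tips(cam("scene"),"pics/s7.png")
E
python3 -m handwheel '1 0 0 0 0 0 50; 0 0 0 0 0 0 50'
```

```text
tcp [ 0.4217 -0.0866  0.0246] F [-1.1  0.1 -0.1]
lowest finger pts z [0.0706 0.0707 0.0711 0.0712 0.0717 0.0727 0.0729 0.0729] s [ 0.001  0.006  0.013 -0.009  0.011 -0.001  0.005  0.011] t [-0.027 -0.04  -0.027 -0.028 -0.034 -0.027 -0.028 -0.028] px [298 293 296 299 294 298 297 296] [203 203 205 201 204 202 203 204]
lowest finger pts z [0.0708 0.0714 0.072  0.0729 0.0732 0.0738 0.0741 0.0747] s [0.008 0.01  0.008 0.009 0.004 0.006 0.013 0.006] t [0.028 0.024 0.032 0.035 0.033 0.031 0.028 0.036] px [315 313 316 317 317 316 314 318] [208 208 208 208 207 207 208 207]
clock: 9.0
position: [0.4216, -0.0866, 0.0236]
ee_rot: [0.08, 0.703, -0.08, 0.703]
ft_force: [-0.8, -0.5, 1.1]
grip_width: 0.584
```

View pics/s7.png

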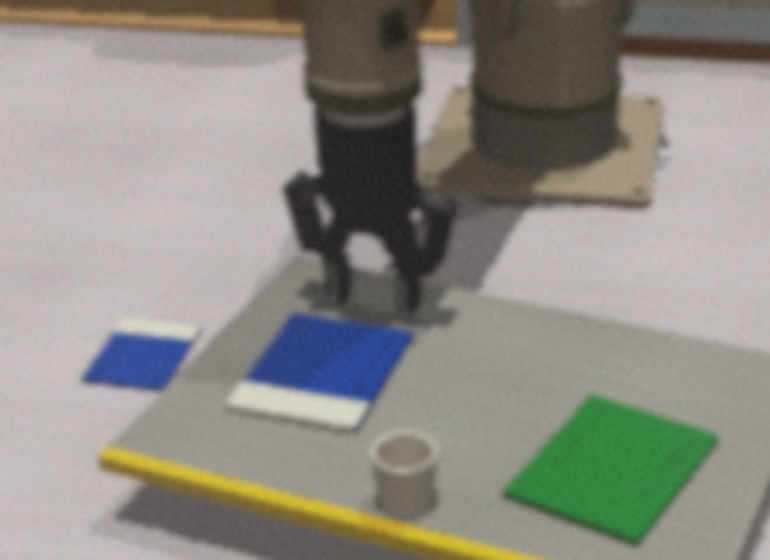

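```bash
python3 -m handwheel '1 0 0 0 0 0 50; 0 0 0 0 0 0 50'
```

```text
clock: 9.2
position: [0.4216, -0.0866, 0.0226]
ee_rot: [0.08, 0.703, -0.08, 0.703]
ft_force: [-0.3, 0.1, 0.8]
grip_width: 0.585
```

```bash
python3 -m handwheel '1 0 0 0 0 0 50; 0 0 0 0 0 0 50'
```

```text
clock: 9.4
position: [0.4217, -0.0866, 0.0224]
ee_rot: [0.08, 0.703, -0.079, 0.702]
ft_force: [-6.9, 0.7, 16.3]
grip_width: 0.586
```

```bash
python3 -m handwheel '1 0 0 0 0 0 50; 0 0 0 0 0 0 50'
```

```text
clock: 9.6
position: [0.4217, -0.0866, 0.0223]
ee_rot: [0.08, 0.703, -0.079, 0.702]
ft_force: [-13.8, 2.0, 35.1]
grip_width: 0.585
```

The plate is felt at TCP z 22.5 mm, so the tips sit 37.5 mm above the reported TCP. I'll raise about 4.5 mm, putting the tips about 2.5 mm over the plate, then push.

```bash
python3 -m handwheel '-4.5 0 0 0 0 0 50; 0 0 0 0 0 0 50; 0 0 4 0 0 0 50; 0 0 4 0 0 0 50; 0 0 4 0 0 0 50; 0 0 4 0 0 0 50; 0 0 4 0 0 0 50; 0 0 0 0 0 0 50';  python3 - <<'E'
from h import *
tips(cam("scene"),"pics/s8.png"); plan([.45,-.093,.0252])
E
```

```text
clock: 10.4
position: [0.4416, -0.0913, 0.0251]
ee_rot: [0.08, 0.703, -0.08, 0.703]
ft_force: [0.5, -0.2, 0.3]
grip_width: 0.584
tcp [ 0.4413 -0.0913  0.0251] F [1.1 0.3 0.3]
lowest finger pts z [0.0701 0.0704 0.0705 0.0709 0.0713 0.0716 0.0729 0.073 ] s [-0.003  0.007  0.009  0.01   0.004  0.008  0.008  0.014] t [-0.028 -0.038 -0.028 -0.03  -0.027 -0.035 -0.029 -0.031] px [295 290 293 292 294 291 293 291] [206 207 208 208 207 207 207 208]
lowest finger pts z [0.0702 0.0702 0.0709 0.0716 0.072  0.0735 0.0737 0.0743] s [0.009 0.01  0.009 0.008 0.003 0.007 0.006 0.009] t [0.026 0.024 0.029 0.035 0.035 0.031 0.034 0.029] px [311 310 312 314 315 313 314 312] [212 212 212 212 211 211 211 211]
clock 10.45 tcp [ 0.4413 -0.0913  0.0251] F [1.1 0.3 0.3] grip 0.583
shift tool mm [-0.1  0.2  8.8] rotvec tool [ 0.0006 -0.0001  0.0003] tool axes [[-0.0, 0.224, 0.975], [-0.0, 0.975, -0.224], [-1.0, -0.0, -0.0]]
```

View pics/s8.png

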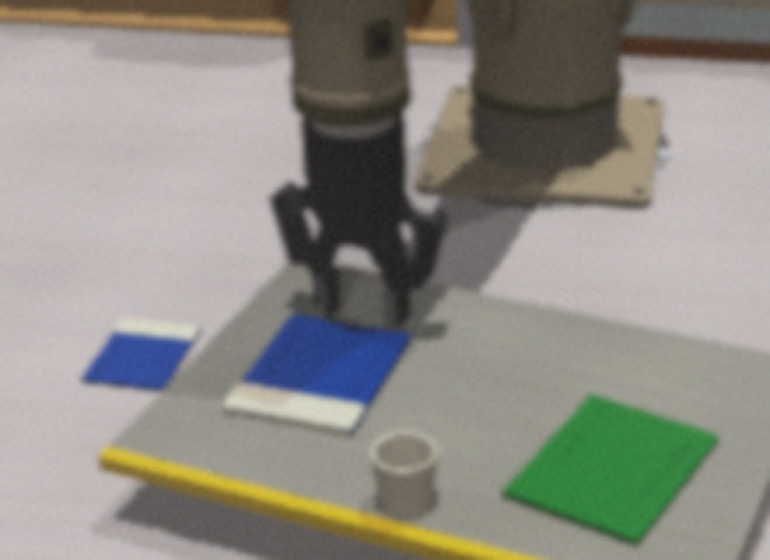

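The fingertips at (293,208) and (312,212) are now at the lid's near edge, and the lid has just begun to turn square. I'll push on 40 mm and check it slides flat.

```bash
python3 -m handwheel '0 0 5 0 0 0 50; 0 0 5 0 0 0 50; 0 0 5 0 0 0 50; 0 0 5 0 0 0 50; 0 0 5 0 0 0 50; 0 0 5 0 0 0 50; 0 0 5 0 0 0 50; 0 0 5 0 0 0 50'
cat >> h.py <<'E'
def lid(n="scene",save=None,zl=.067):
    c=cam(n); p,_,_=ee(); a=masks(rect(c,zl)); y=masks(rect(c,.060))["yellow"]
    q=[k for k in big(a["blue"]) if abs(w(k[:,0]).mean(0)-[.55,-.11]).max()<.11]
    for k in q[:1]:
        P=w(k[:,0]); r=cv2.minAreaRect(k); b=w(cv2.boxPoints(r))
        d=b[(np.arange(4)+1)%4]-b; an=[np.arctan2(v[1],v[0]) for v in d]
        an=[x for x in an if abs(x)<.6]
        s=P@E_[:2]; t=P@N_[:2]; print(n,"blue s",(s.min()*1000).round(1),(s.max()*1000).round(1),"t",(t.min()*1000).round(1),(t.max()*1000).round(1),"angle-stand",(np.array(an)-TH).round(3),"size",np.array(r[1])/S*1000)
    v,u=np.nonzero(y); Y=w(np.c_[u,v]); t=Y@N_[:2]; s=Y@E_[:2]
    for lo,hi in((-.08,-.06),(0.08,.1),(.2,.24)):
        k=(t>lo)&(t<hi); 
        if k.any(): print("  yellow s at t",lo,(s[k].min()*1000).round(1),(s[k].max()*1000).round(1))
    if save: cv2.imwrite(save,cv2.resize(c["color"][160:300,200:420],None,fx=3.5,fy=3.5,interpolation=cv2.INTER_CUBIC))
    return c
E
python3 - <<'E'
from h import *
plan([.55,-.116,.0252]); lid("scene","pics/s9.png"); lid("top")
E
```

```text
clock: 11.25
position: [0.4806, -0.1002, 0.0252]
ee_rot: [0.08, 0.703, -0.08, 0.703]
ft_force: [-0.6, 0.8, 1.3]
grip_width: 0.582
clock 11.25 tcp [ 0.4806 -0.1002  0.0252] F [-0.6  0.8  1.3] grip 0.582
shift tool mm [-0.   0.1 71.2] rotvec tool [ 0.0006  0.     -0.0001] tool axes [[0.0, 0.224, 0.975], [0.0, 0.975, -0.224], [-1.0, 0.0, 0.0]]
scene blue s 503.6 597.4 t -41.9 56.0 angle-stand [-0.003] size [97.89959717 93.5683136 ]
  yellow s at t -0.08 663.5 684.0
  yellow s at t 0.08 663.2 686.8
  yellow s at t 0.2 663.4 687.2
top blue s 534.9 599.9 t -42.7 53.4 angle-stand [0.01] size [96.10160828 64.84293365]
  yellow s at t -0.08 663.7 674.6
  yellow s at t 0.08 663.8 674.5
  yellow s at t 0.2 663.8 674.4
```

View pics/s9.png

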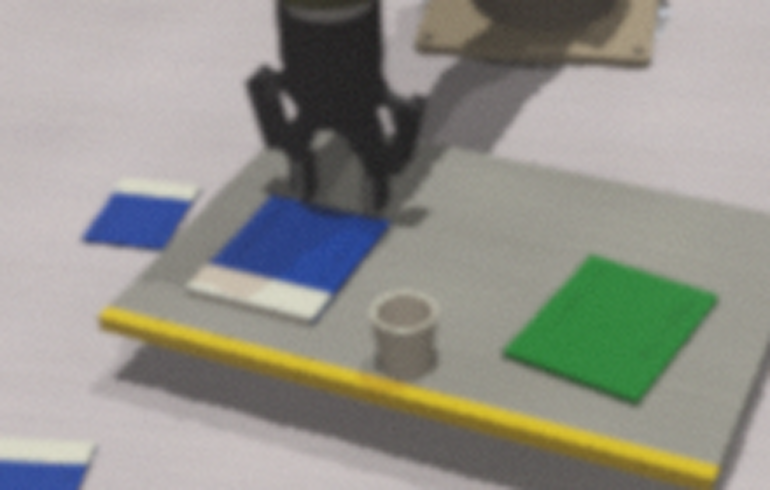

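The lid is square (about 0 to 0.01 rad), its band front edge runs (190,288)–(315,320) in the crop, and the cup and green lid are untouched. About 73 mm remain, so I'll push 64 mm and re-measure.

```bash
python3 -m handwheel '0 0 4 0 0 0 50; 0 0 4 0 0 0 50; 0 0 4 0 0 0 50; 0 0 4 0 0 0 50; 0 0 4 0 0 0 50; 0 0 4 0 0 0 50; 0 0 4 0 0 0 50; 0 0 4 0 0 0 50'
python3 - <<'E'
from h import *
plan([.55,-.116,.0252]); lid("scene"); lid("top")
E
python3 -m handwheel '0 0 4 0 0 0 50; 0 0 4 0 0 0 50; 0 0 4 0 0 0 50; 0 0 4 0 0 0 50; 0 0 4 0 0 0 50; 0 0 4 0 0 0 50; 0 0 4 0 0 0 50; 0 0 4 0 0 0 50'
python3 - <<'E'
from h import *
plan([.55,-.116,.0252]); lid("scene","pics/s10.png"); c=lid("top"); cv2.imwrite("pics/t10.png",cv2.resize(c["color"][180:330,220:420],None,fx=4,fy=4,interpolation=cv2.INTER_CUBIC))
E
```

```text
clock: 12.15
position: [0.5117, -0.1073, 0.0252]
ee_rot: [0.08, 0.703, -0.08, 0.703]
ft_force: [-0.3, 0.5, 0.5]
grip_width: 0.586
clock 12.15 tcp [ 0.5117 -0.1073  0.0252] F [-0.3  0.5  0.5] grip 0.586
shift tool mm [-0.   0.1 39.3] rotvec tool [ 0.0007  0.     -0.0001] tool axes [[0.0, 0.224, 0.975], [0.0, 0.975, -0.224], [-1.0, 0.0, 0.0]]
scene blue s 535.4 628.9 t -41.9 56.1 angle-stand [-0.005] size [98.0574646  93.44805145]
  yellow s at t -0.08 663.7 683.9
  yellow s at t 0.08 663.3 686.8
  yellow s at t 0.2 663.5 687.2
top blue s 562.5 631.5 t -42.6 53.4 angle-stand [0.008] size [96.15442657 68.76695251]
  yellow s at t -0.08 664.0 674.6
  yellow s at t 0.08 663.8 674.6
  yellow s at t 0.2 663.7 674.6
clock: 13.05
position: [0.5429, -0.1145, 0.0252]
ee_rot: [0.08, 0.703, -0.08, 0.703]
ft_force: [-1.0, -0.2, 0.0]
grip_width: 0.586
clock 13.05 tcp [ 0.5429 -0.1145  0.0252] F [-1.  -0.2  0. ] grip 0.586
shift tool mm [-0.   0.1  7.3] rotvec tool [ 0.0007 -0.     -0.0001] tool axes [[-0.0, 0.224, 0.975], [0.0, 0.975, -0.224], [-1.0, 0.0, -0.0]]
scene blue s 566.2 661.3 t -42.2 56.2 angle-stand [-0.014] size [98.98239899 94.00706482]
  yellow s at t -0.08 663.4 683.8
  yellow s at t 0.08 663.3 686.8
  yellow s at t 0.2 663.4 687.3
top blue s 594.7 663.2 t -42.4 53.5 angle-stand [-0.] size [95.90258026 68.50720215]
  yellow s at t -0.08 663.7 674.5
  yellow s at t 0.08 663.8 674.6
  yellow s at t 0.2 663.7 674.5
```

View pics/s10.png

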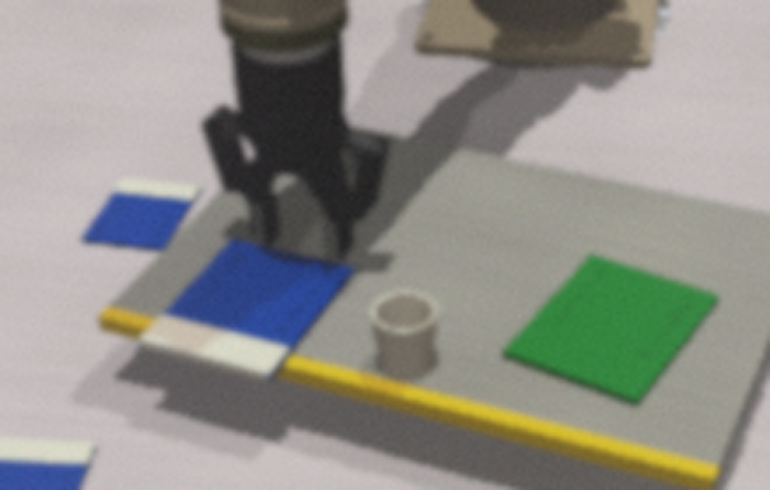

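View pics/t10.png

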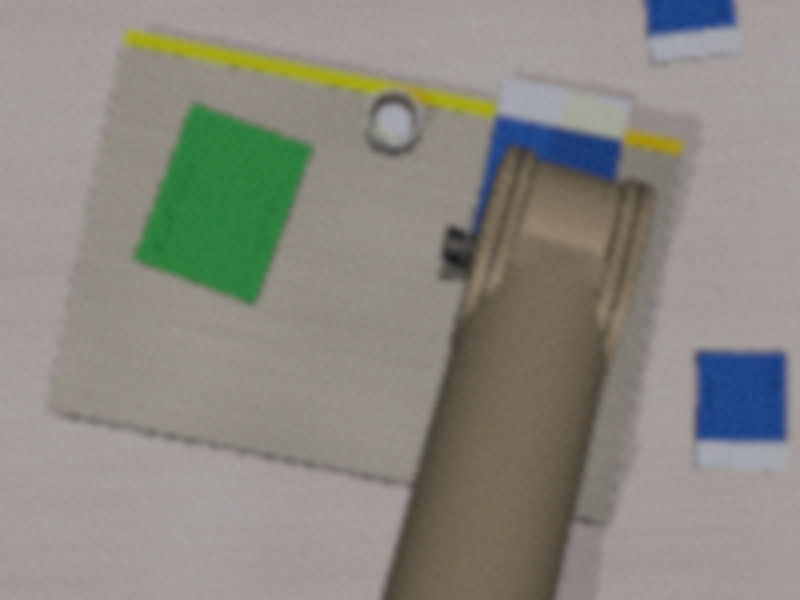

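The boundary between blue and white is still about 10 mm short of the yellow outer edge, and the lid is square and flat. I'll push 10 mm more, slowly, then back off and lift.

```bash
python3 -m handwheel '0 0 3 0 0 0 50; 0 0 3 0 0 0 50; 0 0 2 0 0 0 50; 0 0 2 0 0 0 50; 0 0 0 0 0 0 50; 0 0 -8 0 0 0 50; 0 0 -12 0 0 0 50; 0 0 0 0 0 0 50'
python3 - <<'E'
from h import *
plan([.55,-.116,.0252]); lid("scene","pics/s11.png"); c=lid("top")
im=rect(c,.067); 
# white end profile along lid axis, averaged
for t in (-.035,-.02,.0,.02,.045):
    s=np.arange(.64,.73,.001); P=s[:,None]*E_[:2]+t*N_[:2]
    g=cv2.cvtColor(im,cv2.COLOR_BGR2HSV); v=[g[int((X1-x)*S),int((Y1-y)*S),1] for x,y in P]; print(t,v)
E
```

```text
clock: 13.95
position: [0.5313, -0.1119, 0.0251]
ee_rot: [0.08, 0.703, -0.08, 0.702]
ft_force: [0.2, 0.6, -0.5]
grip_width: 0.589
clock 13.95 tcp [ 0.5313 -0.1119  0.0251] F [ 0.2  0.6 -0.5] grip 0.589
shift tool mm [-0.2  0.2 19.2] rotvec tool [ 0.0005 -0.001  -0.0005] tool axes [[-0.001, 0.224, 0.975], [0.001, 0.975, -0.224], [-1.0, 0.0, -0.001]]
scene blue s 577.4 672.0 t -41.8 56.3 angle-stand [-0.004] size [97.95841217 94.41870117]
  yellow s at t -0.08 663.4 684.1
  yellow s at t 0.08 663.4 686.8
  yellow s at t 0.2 663.4 687.4
top blue s 579.9 672.6 t -42.3 53.6 angle-stand [-0.002] size [95.88317108 92.76861572]
  yellow s at t -0.08 663.5 674.5
  yellow s at t 0.08 663.8 674.5
  yellow s at t 0.2 663.8 674.5
-0.035 [np.uint8(197), np.uint8(197), np.uint8(196), np.uint8(194), np.uint8(194), np.uint8(196), np.uint8(194), np.uint8(198), np.uint8(201), np.uint8(205), np.uint8(205), np.uint8(201), np.uint8(200), np.uint8(194), np.uint8(192), np.uint8(194), np.uint8(194), np.uint8(196), np.uint8(198), np.uint8(198), np.uint8(196), np.uint8(189), np.uint8(185), np.uint8(186), np.ui
[... 5387 characters left out ...]
int8(19), np.uint8(18), np.uint8(16), np.uint8(14), np.uint8(13), np.uint8(15), np.uint8(16), np.uint8(16), np.uint8(16), np.uint8(16), np.uint8(13), np.uint8(13), np.uint8(15), np.uint8(14), np.uint8(17), np.uint8(19), np.uint8(17), np.uint8(16), np.uint8(16), np.uint8(16), np.uint8(16), np.uint8(16), np.uint8(15), np.uint8(12), np.uint8(11), np.uint8(8), np.uint8(6), np.uint8(3), np.uint8(7), np.uint8(12), np.uint8(13), np.uint8(16), np.uint8(15), np.uint8(12), np.uint8(11), np.uint8(10), np.uint8(10), np.uint8(8), np.uint8(8), np.uint8(8), np.uint8(8), np.uint8(8), np.uint8(11), np.uint8(12), np.uint8(11), np.uint8(12), np.uint8(12), np.uint8(15), np.uint8(15), np.uint8(15), np.uint8(15)]
```

View pics/s11.png

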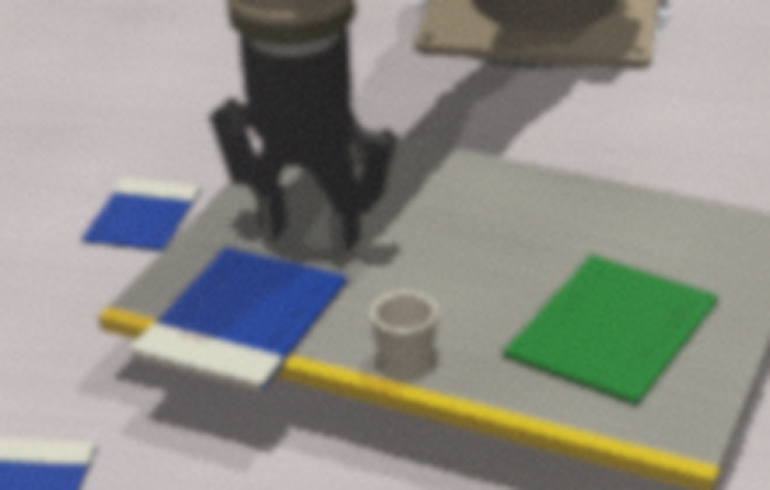

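After the push and 20 mm back-off, the band lies fully beyond the yellow edge, from (135,340) to (275,370) in the crop. The measured overhang is about 29 mm and the angle about 0. I'll lift clear and do the final check.

```bash
python3 -m handwheel '-10 0 -3 0 0 0 50; -20 0 0 0 0 0 50; -25 0 0 0 0 0 50; -30 0 0 0 0 0 50; -30 0 -10 0 0 0 50; -30 0 -20 0 0 0 50; -30 0 -20 0 0 0 50; 0 0 0 0 0 0 50'
python3 -m handwheel '0 30 -20 0 0 0 50; 0 40 -10 0 0 0 50; 0 40 0 0 0 0 50; 0 40 0 0 0 0 50; 0 40 0 0 0 0 50; 0 40 0 0 0 0 50; 0 0 0 0 0 0 50; 0 0 0 0 0 0 50'
python3 - <<'E'
from h import *
plan([.55,-.116,.0252]); lid("scene","pics/s12.png"); c=lid("top","pics/t12.png")
im=rect(c,.060).astype(float); sat=im[:,:,2]-im[:,:,0]
s=np.arange(.655,.69,.0005)
def prof(f,z,ts,s):
    out=[]
    for t in ts: 
        P=s[:,None]*E_[:2]+t*N_[:2]; out.append([f[int((X1-x)*S),int((Y1-y)*S)] for x,y in P])
    return np.mean(out,0)
def cross(p,s,falling_from,to):
    h=(falling_from+to)/2; i=np.argmax(np.abs(p-falling_from)>abs(h-falling_from)); return s[i]
for ts in (np.arange(.08,.1,.002),np.arange(.18,.28,.004),np.arange(-.085,-.06,.003)):
    p=prof(sat,.06,ts,s); i=p.argmax(); print("yellow outer half-level s",cross(p[i:],s[i:],p[i],np.median(p[-10:])),"inner",s[:i][np.argmax(p[:i]>p[i]/2)])
im=rect(c,.067).astype(float); b=im[:,:,0]-im[:,:,2]; s=np.arange(.56,.70,.0005); p=prof(b,.067,np.arange(-.03,.045,.005),s)
m=np.median(p[80:160]); k=s[p>m/2]; print("blue s",k.min(),k.max())
# depth plane of lid
for n in("top","scene"):
    c=cam(n)
    for q in cams.outline_of(n,"lid_blue"):
        v,u=np.nonzero(q["region"]); d=c["depth"][v,u]; g=d>0
        P=c["origin"]+(np.c_[u,v,np.ones(len(u))][g]@np.linalg.inv(c["camera_matrix"]).T*d[g][:,None])@c["R"].T
        print(n,np.median(P,0).round(4))
for n in ["lid_green","cup_stand","cup_table","jug","soap","brush"]: print(n,[(r["box"],round(r["conf"],2)) for r in cams.recognise("scene",n)[:2]])
E
```

```text
clock: 14.85
position: [0.4817, -0.1007, 0.2049]
ee_rot: [0.081, 0.7, -0.079, 0.705]
ft_force: [0.8, -0.4, 0.4]
grip_width: 0.587
clock: 15.65
position: [0.5034, 0.131, 0.2]
ee_rot: [0.079, 0.703, -0.079, 0.703]
ft_force: [0.2, 0.7, 0.7]
grip_width: 0.584
clock 15.65 tcp [0.5034 0.131  0.2   ] F [0.2 0.7 0.7] grip 0.584
shift tool mm [ 175.  -230.2  100.4] rotvec tool [ 0.0022 -0.0002  0.0009] tool axes [[-0.0, 0.222, 0.975], [-0.001, 0.975, -0.222], [-1.0, -0.001, -0.0]]
scene blue s 578.9 672.0 t -41.9 56.1 angle-stand [-0.003] size [98.02924347 92.85466766]
  yellow s at t -0.08 663.8 684.0
  yellow s at t 0.08 663.5 686.5
  yellow s at t 0.2 663.4 687.5
top blue s 576.5 672.7 t -42.3 53.7 angle-stand [0.001] size [96.07588196 96.13179779]
  yellow s at t -0.08 663.9 674.5
  yellow s at t 0.08 663.8 674.6
  yellow s at t 0.2 663.8 674.4
yellow outer half-level s 0.6749999999999978 inner 0.663999999999999
yellow outer half-level s 0.6744999999999979 inner 0.663999999999999
yellow outer half-level s 0.6749999999999978 inner 0.664499999999999
blue s 0.5764999999999982 0.6739999999999875
top [ 0.6266 -0.1368  0.0663]
top [ 0.4286 -0.285   0.0046]
top [ 0.7553 -0.2537  0.0047]
scene [ 0.6324 -0.1371  0.0667]
scene [ 0.7598 -0.255   0.005 ]
scene [ 0.4325 -0.2849  0.0047]
lid_green [([344.7, 233.7, 59.0, 43.0], 0.82)]
cup_stand [([304.8, 246.8, 18.0, 21.5], 0.55)]
cup_table [([480.6, 262.3, 39.5, 46.7], 0.79), ([303.4, 245.5, 19.4, 20.6], 0.72)]
jug [([114.9, 200.5, 64.3, 68.9], 0.78)]
soap []
brush [([159.1, 178.8, 37.2, 43.1], 0.95)]
```

View pics/s12.png

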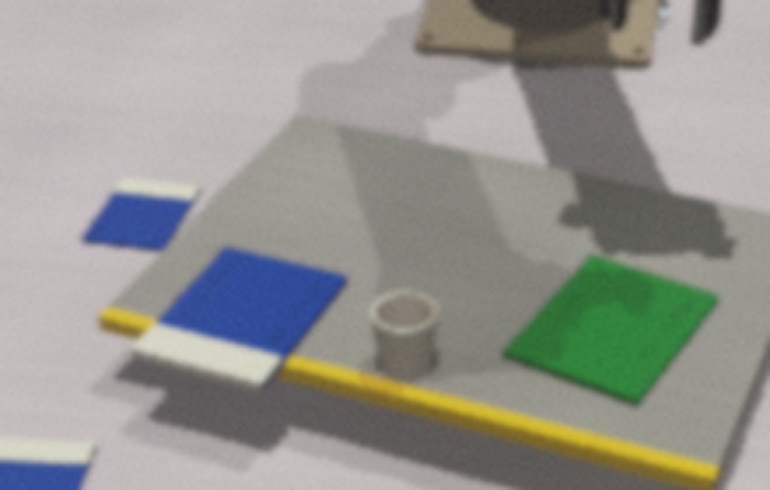

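The final picture shows the lid flat and square with the band at (135–280, 330–383) past the yellow edge, and the hand well clear. The measured overhang is about 29 mm. The network missed the soap in this view, so I'll check it from the top and hand in.

Run:
```python
from h import *
from workcell import hand_in
c=cam("top"); a=cv2.imread("pics/top0.png").astype(int)
print([(r["box"],round(r["conf"],2)) for r in cams.recognise("top","soap")[:2]])
d=abs(c["color"].astype(int)-a).max(2); print("changed px near soap",(d[255:290,138:175]>60).sum(),"of",35*37)
print(manip.get_obs()["joint_velocities"].round(3), hand_in())
```

```text
[([143.8, 266.6, 31.4, 18.2], 0.85), ([230.7, 188.3, 159.3, 123.9], 0.56)]
changed px near soap 0 of 1295
the job is handed in; nothing more can be done
[-0.001  0.001 -0.002 -0.     0.001  0.001 -0.001] None
```

I pushed the blue lid along the stand with both fingertips until its white band hung over the yellow edge, then backed off, lifted clear and handed in at about 16 s.

**Last checks on the lid:**
- The white band hangs about 29 mm past the yellow edge, and the limits are 23 to 37 mm.
- The lid is square to within about 0.005 rad.
- It lies flat, with its top at about 66.5 mm in both views.

**Everything else:** the green lid, both cups, the jug and the brush were found within about 3 pixels of their starting boxes. I did not measure their shift in mm. The network missed the soap bottle in the last scene picture, but the top view shows no changed pixels around it.

**Disagreements and near-limits:**
- **Tip height:** the reported TCP read about 37 mm lower than the real fingertips, by the camera and by touching the plate. I set the pushing height from that touch.
- **Touch force:** the fingertips pressed on the stand with about 35 N, because I sent one 1 mm step more than needed. I backed off at once.

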